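# Run a dropper bottle round the guide rails to the dosing dock

### The job

Stand the small white dropper bottle in the black cup of the blue roller carrier, then push the loaded carrier in between the steel guide rails, round the bend and fully home in the dock, so that it pushes the orange tongue all the way in. Work gently: the rails were set by hand and are not exactly where the drawing has them, so feel your way and never press the carrier against them harder than about 10 N. Leave the bottle standing in the cup and the tin, the filter and the sanding block where they are.

Things in the scene. Friction and masses are not known exactly. Their poses are not given: they have to be found in the camera images.
- track: grey plate 345 x 295 x 8 mm, fixed; origin under it (10 mm nearer its open edge than its middle), x along the entry, z up. Two steel rails (10 mm bars, tops 31 mm up) guide the carrier, 60 mm apart inside. Sites are as DRAWN on the plate; rails with dock and tongue are clamped as one piece up to 13 mm off in plate x and in y, directions true, unmeasured: feel it. Rubber bushes let them yield 0.2 mm per N, 2 mm at most.
- mouth (a point): point on the plate's top (z = 8 mm), in plate frame (-10, 77.5) mm: as drawn, where the straight channel begins; its centreline runs from here along plate +x to (12.5, 77.5), where the bend begins. From x = -40 to -10 the rails flare, from 104 to 60 mm inside. The plate before x = -55 is open; the carrier starts there.
- bend (a point): point on the plate's top, plate frame (12.5, -17.5) mm: as drawn, centre of the 90 degree right-hand bend. The centreline has a radius of 95 mm about it, from (12.5, 77.5) to (107.5, -17.5), then runs straight along plate -y at x = 107.5 to the dock. There the carrier is best 5 mm (2.5 to 7.6) inside the centreline at its middle; this offset fades in and out within 30 mm of either end of the bend.
- dock (a point): point on the plate's top, plate frame (107.5, -57.5) mm: as drawn, where the centre of the carrier stands when fully home, its length along plate y, tongue pushed in. Really up to 13 mm off in x and y, with the rails.
- carrier: blue carrier, 84 (x) x 57 (y) x 24 mm, about 0.4 kg, loose on the plate; +x to the mouth. Origin: centre of its underside. Four upright slick white rollers (24 mm across, at x +-30, y +-16.5) touch the rails: 1.5 mm play a side on the straight. Black cup in its middle: bore 37.5 mm, 42 at rim; floor 8, rim 24 mm above the underside. The rails turn it; push it by the bottle, which can turn in the cup.
- dropper: small white dropper bottle with a white cap, 35 mm in diameter, 85 mm high, 0.06 kg; stands on the table beside the plate. Origin: centre of its underside; z up along the bottle. Straight-sided up to about 45 mm; can be gripped there from above.
- tongue (a joint): orange spring-less tongue in the dock at the end of the channel, pushed in by the front of the carrier: 0 = out as it starts, 0.012 m = all the way in, against a hard stop. It takes about 2.5 N to slide and stays where it is left.
- red_tin: small red paint tin, 58 mm in diameter, 58 mm high, beside the plate: leave it alone. Origin: centre of its underside.
- filter: grey and pink respirator filter cartridge, 70 mm in diameter, 33 mm high, beside the plate: leave it alone. Origin: centre of its underside.
- sanding_block: dark grey sanding block, 60 x 111 x 27 mm, beside the plate: leave it alone. Origin: centre of its underside.

How it is judged:
By the outcome, as a careful person would: the job done as asked, in the order asked, and still so for the second after the job is handed in, with the robot touching nothing.
It also fails if it takes over 72 s, if anything falls off the work surface, if the arm or the gripper's body presses on something with over 40 N, if the wrist force passes 120 N, or if a joint passes its speed limit or range.

### The arm

A 6-joint arm with a two-finger parallel gripper is mounted at the origin on a cart in front of the work surface, level with it; the furniture and walls round the work are solid. World frame = base frame: x ahead of the robot, y to its left, z up, the work surface at z = 0. Lengths are in mm, angles in rad, forces in N, time in s.
With the tool pointing down it reaches from about 275 to 725 mm from the base axis. Payload 15.9 kg.
Tool frame: the origin (TCP) lies midway between the tips of the shut fingers; the grasp point (between the pads) lies 19 mm behind it (manip.grip_depth is the distance from the TCP to the grasp point, in mm); z points along the fingers, y is the line along which they close (so a half turn about z gives the same grasp; the last joint's range is limited). The gripper opens to 85 mm and grips with 20 to 120 N. Pads are 22 mm wide; open, the fingers measure 114 mm over their backs; the gripper's body (76 mm by 85 mm) begins 54 mm behind the grasp point. The pads swing forward as they close: fully open they stand 13 mm farther back than shut.
Start: joints at [-1.19, 0.213, -0.034, 1.323, 0, 1.571], TCP at [185.825, -464.171, 231.306] pointing down, gripper open.
Joint ranges: [-2.98, 2.98], [-0.74, 1.72], [-1.14, 1.35], [-2.1, 2.04], [-1.57, 1.44], [-3.14, 3.14]. Speed limits (rad/s): [1.89, 1.89, 2.39, 2.57, 3.14, 3.14].

### API

Orientations are given as a unit quaternion [w, x, y, z].
In Python, from rig import manip, vision, finder gives the robot as it stands.
- The arm moves only by the tool servo_tool, never from a script. Its argument "targets" is a list that holds one entry, the list of rows, each a list of 6 numbers: the shift along the tool's x, y, z in mm, then the turn, a rotation vector about the tool's x, y, z in degrees. A call has 1 to 12 rows; each row is the pose to reach, as a shift and turn from the pose commanded when the call began, along the tool's axes at that moment; what a row does not reach only later rows make up. A row lasts 1/10 s, in which the tool goes at most 50 mm and 8.59 degrees, less where a joint would pass 70% of its speed; a pose out of reach is approached as far as the arm can. A call with a gripper value outside its range is refused whole. "fingers" is the opening, from 0 (shut) to 1 (fully open), set as the call begins (left out, the last holds). The fingers move at their own pace and stop on an object; "force" is the grip in N (left out, the last holds). Time passes only in rows, so rows that repeat a pose let the fingers close. It gives the time, the measured TCP pose, the force, the opening and the grip force at its end, in the units of the state.
- manip.get_state(): the state, without advancing time (a new reading comes with each control period).
- vision.capture(name): name is "side" or "top" or "wrist"; returns (picture, depth): 480x640x3 uint8, red, green, blue; 480x640 float32, mm along the optical axis (not along the pixel's ray), 0 where there is no reading.
- vision.calibration(name): a dict with "fx", "fy", "cx", "cy" (pixels), "world_to_cam" (4x4, takes a point from world to camera coordinates). Camera axes: x right, y up, looking along -z (the intrinsics and any distortion apply to the point x, -y, -z); pixel columns grow to the right and rows downward; lengths in mm; the calibration is good to about 2 mm. A picture is of the moment at which its call begins: read the wrist's pose just before it. calibration takes no time and is no camera call; for the wrist camera it gives the pose at the moment of the call.
- manip.close_job(): hands the job in; it is judged then, once.
Trained networks look in the newest picture that a camera, given by its name, has taken for a name from the list of things; names that differ only in an ending like _2 or _b are one class to them, and where a whole thing is asked for, a point or a joint stands for the part that bears it (a point fixed in the world has none). Each returns a list of dicts, best first, with "score" (0 to 1); they miss things now and then, are a little off and sometimes report something else, mostly with a low value. They report only what shows in the picture. A call takes as long as a camera call.
- finder.cut_out(query, camera): "mask" (480x640 bool, what is visible of it) and "at" ([column, row] in pixels, amid what is visible of it).
- finder.pinpoint(query, camera): "at" ([column, row] in pixels: a listed point, or the origin of a listed thing).
The state is a dict: "clock": time; "joint_positions": joint angles; "qd": joint speeds; "joint_torque": joint torques, N m; "ee_pos": TCP position; "orientation": TCP orientation; "ft_force": force on the tool from outside, world axes, zero at the start; "wrist_torque": the same for the moment, N m; "opening": finger opening in mm; "grasp_force": force on a finger pad.
Only numpy, scipy, OpenCV 4.12 (cv2) and the standard library are available. Lean on these libraries where they do the work, as an engineer would, in place of code of your own. Each camera call takes 0.05 s, during which the arm holds its last target. There are 200 camera calls.

## Working session

There is one attempt and no reset: what is moved stays moved. The work goes in short steps, Python scripts to look and compute and a tool call to move; the robot and the scene stay as the last step left them, time stands still between calls to the robot, and variables do not carry over. Pictures are saved under pics/ and viewed, at most 10 in all, crops included, and the job is handed in when it is done.

Besides the shell and the picture viewer there is one more tool, called after ">>>" as a command line: name --argument value ..., lists and objects as JSON in quotes. servo_tool: Moves the arm, as the interface text tells. Its arguments: {"type":"object","properties":{"targets":{"type":"array","items":{"type":"array","items":{"type":"array","items":{"type":"number"}}}},"fingers":{"type":"number"},"force":{"type":"number"}},"required":["targets"]}

```bash
mkdir -p pics
cat > h.py <<'E'
import numpy as np, cv2
from rig import manip, vision, finder
def ray(cal,px):
    M=np.array(cal["world_to_cam"]);R=M[:3,:3];t=M[:3,3]
    d=np.array([(px[0]-cal["cx"])/cal["fx"],-(px[1]-cal["cy"])/cal["fy"],-1.0])
    return -R.T@t, R.T@d
def atz(cal,px,z):
    o,d=ray(cal,px); return o+d*(z-o[2])/d[2]
def atdepth(cal,px,D):
    o,d=ray(cal,px); return o+d*D
E
python3 - <<'E'
from h import *
print(manip.get_state())
for n in ["top","side"]:
    im,d=vision.capture(n); cv2.imwrite(f"pics/{n}0.png",im[:,:,::-1])
    cal=vision.calibration(n); print(n,{k:v for k,v in cal.items()})
    for q in ["carrier","dropper","mouth","bend","dock","track"]:
        r=finder.pinpoint(q,n)[:2]
        for x in r: print(q,x["score"],x["at"],atz(cal,x["at"],8 if q not in("dropper","track") else 0).round(1))
E
```

```text
{'clock': 0.0, 'joint_positions': array([-1.18998397e+00,  2.13370831e-01, -3.50409480e-02,  1.32350760e+00,
       -5.90975607e-06,  1.57080750e+00]), 'qd': array([ 5.88208058e-04, -1.51866157e-03,  7.06034488e-04, -9.68671703e-04,
        2.62449057e-06,  9.01831416e-05]), 'joint_torque': array([ 1.54231460e-03, -6.86157632e+01,  4.87119913e+01,  1.72291661e-02,
       -1.04004282e-04, -7.75875833e-06]), 'ee_pos': array([ 185.71064019, -463.86996502,  230.81603578]), 'orientation': array([-5.50819727e-04,  9.81928346e-01,  1.89252232e-01, -1.09178042e-04]), 'ft_force': array([0.39226574, 0.02217055, 0.70777718]), 'wrist_torque': array([ 0.01611411, -0.01807788,  0.04235138]), 'grasp_force': 0.0, 'opening': 85.55218264612317}
top {'fx': 542.3808868625019, 'fy': 542.3808868625019, 'cx': 316.56121109703764, 'cy': 242.23510198682442, 'world_to_cam': array([[-6.48279305e-02, -9.97890388e-01, -3.48027516e-03,
         5.54767664e+01],
       [ 9.74814747e-01, -6.40738275e-02,  2.13613561e-01,
        -5.91973181e+02],
       [-2.13385914e-01,  1.04555015e-02,  9.76912040e-01,
        -1.
[... 438 characters left out ...]
2229853326, 'world_to_cam': array([[-9.99876217e-01, -1.34652789e-02,  8.13855671e-03,
         5.68434898e+02],
       [ 1.34495992e-02, -4.63072032e-01,  8.86218597e-01,
        -2.87866723e+01],
       [-8.16444256e-03,  8.86218359e-01,  4.63195815e-01,
        -1.23254557e+03],
       [ 0.00000000e+00,  0.00000000e+00,  0.00000000e+00,
         1.00000000e+00]])}
carrier 0.88 [349.0, 246.7] [493.6  22.2   8. ]
carrier 0.6 [291.6, 199.8] [ 636.6 -234.3    8. ]
dropper 0.76 [326.4, 285.1] [544.9 169.8   0. ]
mouth 0.95 [312.0, 246.4] [576.9  23.1   8. ]
bend 0.24 [327.8, 285.7] [542.3 184.3   8. ]
dock 0.93 [268.4, 215.7] [ 689.5 -133.9    8. ]
track 0.89 [310.6, 233.1] [581.8 -57.4   0. ]
```

View pics/top0.png

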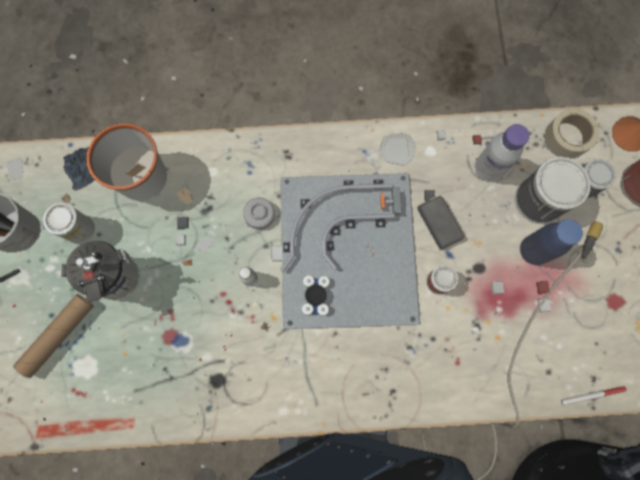

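View pics/side0.png

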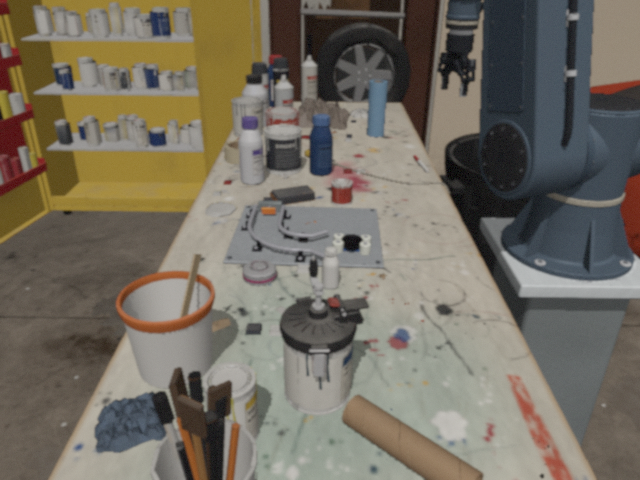

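>>> servo_tool --targets '[[[469,-378,-80,0,0,21.8],[469,-378,-80,0,0,21.8],[469,-378,-80,0,0,21.8],[469,-378,-80,0,0,21.8],[469,-378,-80,0,0,21.8],[469,-378,-80,0,0,21.8],[469,-378,-80,0,0,21.8],[469,-378,-80,0,0,21.8],[469,-378,-80,0,0,21.8],[469,-378,-80,0,0,21.8],[469,-378,-80,0,0,21.8],[469,-378,-80,0,0,21.8]]]'

```text
clock: 1.9
ee_pos: [474.1, 25.0, 309.6]
orientation: [-0.011, 1.0, 0.021, -0.0]
ft_force: [-0.4, -0.9, -0.3]
opening: 85.7
grasp_force: 0.0
```

Run:
```python
from h import *
s=manip.get_state(); print(s["ee_pos"],s["orientation"],s["joint_positions"])
n="wrist"
im,d=vision.capture(n); cal=vision.calibration(n); cv2.imwrite(f"pics/w0.png",im[:,:,::-1]); np.savez("w0.npz",im=im,d=d,**{k:np.array(v) for k,v in cal.items()})
print(cal)
for q,z in [("carrier",8),("dropper",0),("mouth",8),("dock",8),("bend",8)]:
    for x in finder.pinpoint(q,n)[:2]: print(q,x["score"],x["at"],atz(cal,x["at"],z).round(1))
```

```text
[474.10805022  25.0308515  309.58964244] [-1.05376723e-02  9.99727168e-01  2.08456733e-02 -6.36918901e-05] [0.03873801 0.16167384 0.0992584  1.5081312  0.02107464 3.13863661]
{'fx': 382.8806325621343, 'fy': 382.8806325621343, 'cx': 314.8887725486873, 'cy': 236.9592229531122, 'world_to_cam': array([[ 3.99757835e-02, -9.98947210e-01, -2.25035028e-02,
         1.40263730e+01],
       [ 9.46916879e-01,  4.50641496e-02, -3.18304331e-01,
        -3.86234568e+02],
       [ 3.18983325e-01, -8.58448157e-03,  9.47721449e-01,
        -6.06372807e+02],
       [ 0.00000000e+00,  0.00000000e+00,  0.00000000e+00,
         1.00000000e+00]])}
carrier 0.93 [317.3, 170.0] [490.8  30.7   8. ]
dropper 0.88 [193.5, 116.9] [543.5 173.7   0. ]
```

View pics/w0.png

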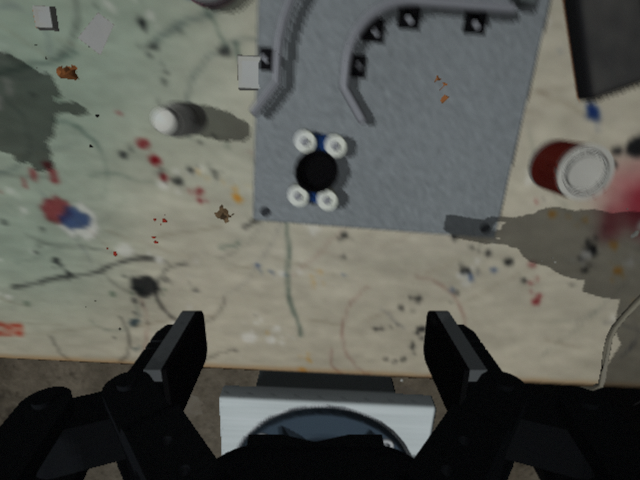

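```bash
cat >> h.py <<'E'
def cloud(cal,d):
    M=np.array(cal["world_to_cam"]);R=M[:3,:3];t=M[:3,3]
    v,u=np.mgrid[0:480,0:640]
    c=np.stack([(u-cal["cx"])/cal["fx"]*d,-(v-cal["cy"])/cal["fy"]*d,-d],-1)
    P=(c-t)@R; P[d==0]=np.nan; return P
E
python3 - <<'E'
from h import *
z=np.load("w0.npz"); W=cloud(z,z["d"])
im,d=vision.capture("top"); cal=vision.calibration("top"); np.savez("t0.npz",im=im,d=d,**{k:np.array(v) for k,v in cal.items()})
T=cloud(cal,d)
out=[]
for n,P in [("w",W),("t",T)]:
    P=P.reshape(-1,3); P=P[~np.isnan(P[:,0])]
    P=P[(P[:,0]>400)&(P[:,0]<760)&(P[:,1]>-220)&(P[:,1]<220)]
    print(n,len(P),np.histogram(P[:,2],bins=np.arange(-12,100,4)))
    h=np.full((440,360),0,np.float32)
    i=(220-P[:,1]).astype(int).clip(0,439); j=(P[:,0]-400).astype(int).clip(0,359)
    # view: rows up = +x, cols right = -y
    img=np.zeros((360,440),np.float32); img[359-j,i]=P[:,2]+20
    img=cv2.dilate(img,np.ones((3,3)))
    out.append(cv2.applyColorMap((img*2.5).clip(0,255).astype(np.uint8),cv2.COLORMAP_JET))
a=np.hstack(out); cv2.imwrite("pics/hm.png",cv2.resize(a,(800,327)))
for q in ["carrier","dropper"]:
    m=finder.cut_out(q,"wrist")
    if m:
        mm=m[0]["mask"]; Q=W[mm]; Q=Q[~np.isnan(Q[:,0])]; print(q,m[0]["score"],np.percentile(Q,[2,50,98],axis=0).round(1))
E
```

```text
w 147356 (array([    0,     0, 22483,  7810, 35848, 18220,  1438,   700,   544,
        1023,  5245,   606,   103,   112,   135,   116,   143,   262,
         136,   120,    78,    22,    36,   131,   424,     0,     0]), array([-12,  -8,  -4,   0,   4,   8,  12,  16,  20,  24,  28,  32,  36,
        40,  44,  48,  52,  56,  60,  64,  68,  72,  76,  80,  84,  88,
        92,  96]))
t 31070 (array([   1,   86, 1436, 1998,  272,   15,    5,    8,   11,    8,    3,
          5,    9,    6,    7,    7,    6,   22,   18,   23,   11,    3,
          5,   25,   62,   20,    0]), array([-12,  -8,  -4,   0,   4,   8,  12,  16,  20,  24,  28,  32,  36,
        40,  44,  48,  52,  56,  60,  64,  68,  72,  76,  80,  84,  88,
        92,  96]))
carrier 0.59 [[453.5   4.9  14. ]
 [492.1  30.1  29.8]
 [530.7  55.5  33.5]]
dropper 0.53 [[ 582.1 -286.2    1.9]
 [ 629.7 -250.    24.7]
 [ 667.3 -216.6   26.9]]
```

View pics/hm.png

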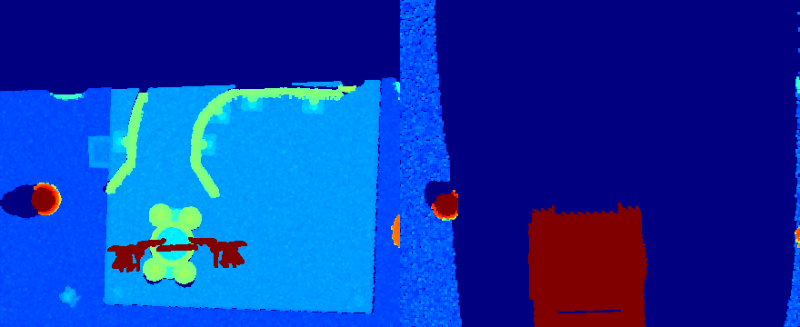

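```bash
cat > fit.py <<'E'
from h import *
from scipy.optimize import least_squares
from scipy.spatial import cKDTree
z=np.load("w0.npz"); W=cloud(z,z["d"]).reshape(-1,3); W=W[~np.isnan(W[:,0])]
S=W[(W[:,0]>400)&(W[:,0]<760)&(W[:,1]>-220)&(W[:,1]<120)]
pl=S[(S[:,2]>5)&(S[:,2]<11)]
ed=lambda ax,a,b,s,lo,hi: np.array([(c,s(pl[(abs(pl[:,ax]-c)<1.5)][:,1-ax])) for c in np.arange(lo,hi,3)])
bot=ed(1,0,0,lambda v:np.percentile(v,.5),-150,80); 
left=ed(0,0,0,lambda v:np.percentile(v,99.5),460,610); right=ed(0,0,0,lambda v:np.percentile(v,.5),460,630)
def rob(p):
    k=np.polyfit(p[:,0],p[:,1],1)
    for _ in range(5):
        r=p[:,1]-np.polyval(k,p[:,0]); m=abs(r)<max(1,1.5*np.median(abs(r))); k=np.polyfit(p[m,0],p[m,1],1)
    return k,np.median(abs(r))
kb,kl,kr=rob(bot),rob(left),rob(right); print("edges",kb,kl,kr)
yaw=np.mean([-kb[0][0],kl[0][0],kr[0][0]]); print("yaw deg",np.degrees(yaw))
# origin: 10 mm nearer open edge than middle -> 162.5 from open edge
A=np.array([[1,-kb[0][0]],[-kl[0][0],1]]); 
mid=np.array([(kl[0][0]+kr[0][0])/2,(kl[0][1]+kr[0][1])/2])
x0=kb[0][1]+kb[0][0]*(-30); y0=mid[0]*x0+mid[1]; x0=np.polyval(kb[0],y0); y0=np.polyval(mid,x0)
org=np.array([x0,y0])+162.5*np.array([np.cos(yaw),np.sin(yaw)]); print("org",org, "width",kl[0][1]-kr[0][1]+ (kl[0][0]-kr[0][0])*x0)
def tmpl():
    T=[]
    for s in (1,-1):
        a=np.linspace(0,np.pi/2,200); r=95+s*35
        pts=[np.c_[np.linspace(-40,-10,60),77.5+s*np.linspace(57,35,60)],
             np.c_[np.linspace(-10,12.5,50),np.full(50,77.5+s*35)],
             np.c_[12.5+r*np.sin(a),-17.5+r*np.cos(a)],
             np.c_[np.full(100,107.5+s*35),np.linspace(-17.5,-95,100)]]
        T+=pts
    return np.vstack(T)
tr=cKDTree(tmpl())
R=lambda t:np.array([[np.cos(t),-np.sin(t)],[np.sin(t),np.cos(t)]])
if __name__=="__main__":
    rp=S[(S[:,2]>27)&(S[:,2]<35)][:,:2]
    L=(rp-org)@R(yaw)
    L=L[L[:,0]>-44]; L=L[(L[:,1]<140)&(L[:,0]<150)]
    def f(p): return tr.query((L-p[:2])@R(p[2]))[0]
    for free in (0,1):
        g=(lambda p:f([p[0],p[1],0])) if not free else f
        b=min((least_squares(g,[a,c]+[0]*free,loss="soft_l1",f_scale=2) for a in(-8,0,8) for c in(-8,0,8)),key=lambda r:r.cost)
        print(free,b.x,b.cost/len(L),len(L))
    c=S[(S[:,2]>27)&(S[:,2]<36)][:,:2]; Lc=(c-org)@R(yaw); Lc=c[(Lc[:,0]<-48)&(Lc[:,0]>-150)]
    d=W[(W[:,2]>80)&(W[:,2]<90)&(W[:,1]>120)&(W[:,1]<220)&(W[:,0]>450)]
    print("cap",np.median(d,axis=0),np.ptp(d,axis=0), (d.min(0)+d.max(0))/2)
    bo=W[(W[:,2]>15)&(W[:,2]<50)&(W[:,1]>120)&(W[:,1]<220)&(W[:,0]>480)&(W[:,0]<600)]
    print("bottle",np.percentile(bo,[1,99],axis=0))
    print("car bbox",Lc.min(0),Lc.max(0),"plate frame",((Lc-org)@R(yaw)).min(0),((Lc-org)@R(yaw)).max(0))
    cu=S[(S[:,2]>11)&(S[:,2]<19)]; cu=cu[np.hypot(cu[:,0]-491,cu[:,1]-31)<17]; print("cupfloor",cu.mean(0),len(cu))
    for n,p in [("entry",(-10,77.5)),("bend",(12.5,-17.5)),("dock",(107.5,-57.5))]: print(n,org+R(yaw)@np.array(p))
E
python3 fit.py
```

```text
edges (array([3.16906540e-02, 4.24326763e+02]), np.float64(0.3704992203537927)) (array([-4.31260150e-02,  1.22279735e+02]), np.float64(0.6121645428731384)) (array([-3.48882529e-02, -1.72173782e+02]), np.float64(0.30871046253577106))
yaw deg -2.095209671278356
org [585.4041754  -47.38856663] width 290.96883803626844
0 [0.50170335 8.80268163] 4.720279757085222 4106
1 [ 1.00453921  8.72533147 -0.0138228 ] 4.66660573070107 4106
cap [540.7342874  171.42125388  84.80732662] [23.59666749 24.17264908  7.37462016] [540.43540703 172.14117879  83.68766742]
bottle [[525.36397828 154.35205244  15.72338555]
 [557.80410774 171.41552662  49.26685561]]
car bbox [ 448.22714124 -219.96231661] [534.07992014  61.04880803] plate frame [-139.41681631 -175.97211592] [-54.56080492 103.9399769 ]
cupfloor [491.16139968  31.06384046  15.72175176] 701
entry [578.24427308  30.42522263]
bend [597.25601581 -65.33386904]
dock [ 690.73009763 -108.78034218]
```

```bash
cat > ov.py <<'E'
from fit import *
rp=S[(S[:,2]>27)&(S[:,2]<35)][:,:2]; L=(rp-org)@R(yaw)
im=np.zeros((560,600,3),np.uint8); q=lambda p,:(int(300-2*(p[1]-0)+0),int(400-2*p[0]))
for p in L: 
    if -140<p[1]<150: im[min(559,max(0,q(p)[1])),min(599,max(0,q(p)[0]))]=(255,255,255)
for p in tmpl(): cv2.circle(im,q(p+[0.5,8.8]),1,(0,0,255),-1); 
cv2.imwrite("pics/ov.png",im)
sel=lambda a,b,c,d:L[(L[:,0]>a)&(L[:,0]<b)&(L[:,1]>c)&(L[:,1]<d)]
p=sel(-8,12,95,150); print("outer y",np.percentile(p[:,1],[3,50,97])); p=sel(-6,10,20,80);print("inner y",np.percentile(p[:,1],[3,50,97]))
p=sel(40,110,-90,-30); print("inner dock rail x",np.percentile(p[:,0],[3,50,97]))
c=S[(S[:,2]>28)&(S[:,2]<35)&(np.hypot(S[:,0]-491,S[:,1]-31)<55)][:,:2]
r=cv2.minAreaRect(c.astype(np.float32)); print("car rect",r)
E
python3 ov.py
```

```text
edges (array([3.16906540e-02, 4.24326763e+02]), np.float64(0.3704992203537927)) (array([-4.31260150e-02,  1.22279735e+02]), np.float64(0.6121645428731384)) (array([-3.48882529e-02, -1.72173782e+02]), np.float64(0.30871046253577106))
yaw deg -2.095209671278356
org [585.4041754  -47.38856663] width 290.96883803626844
outer y [117.48278196 122.12391572 129.59431125]
inner y [47.78204874 52.29040892 56.57679847]
inner dock rail x [66.40469802 72.96287595 77.98646688]
car rect ((491.23590087890625, 30.228897094726562), (55.78765106201172, 83.74496459960938), 84.01395416259766)
```

View pics/ov.png

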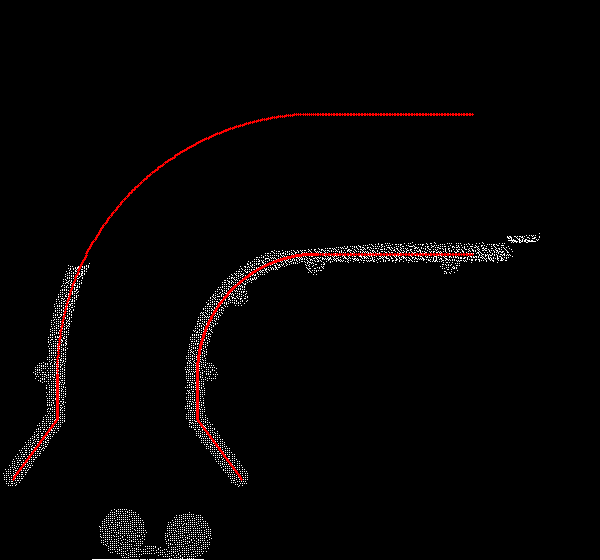

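>>> servo_tool --targets '[[[73,-144,140,0,0,-90],[73,-144,140,0,0,-90],[73,-144,140,0,0,-90],[73,-144,140,0,0,-90],[73,-144,140,0,0,-90],[73,-144,140,0,0,-90],[73,-144,140,0,0,-90],[73,-144,140,0,0,-90],[73,-144,140,0,0,-90],[73,-144,140,0,0,-90],[73,-144,140,0,0,-90],[73,-144,140,0,0,-90]]]'

```text
clock: 3.55
ee_pos: [541.5, 170.1, 172.3]
orientation: [-0.007, 0.695, 0.719, 0.007]
ft_force: [0.2, -0.4, -0.1]
opening: 85.5
grasp_force: 0.0
```

```bash
cat >> h.py <<'E'
from scipy.spatial.transform import Rotation as Ro
def plan(pts, yaw=None):
    """world targets -> tool shifts from measured pose; yaw=world angle of tool x, tool down"""
    s=manip.get_state(); R=Ro.from_quat(s["orientation"],scalar_first=True)
    out=[R.inv().apply(np.array(p)-s["ee_pos"]).round(1).tolist() for p in pts]
    rv=None
    if yaw is not None:
        G=Ro.from_euler("z",yaw,degrees=True)*Ro.from_euler("x",180,degrees=True)
        rv=(R.inv()*G).as_rotvec(degrees=True).round(2)
    print(s["clock"],s["ee_pos"].round(1),"yaw",(R*Ro.from_euler("x",180,degrees=True)).as_euler("zyx",degrees=True).round(2),"F",s["ft_force"].round(1),"j",s["joint_positions"].round(2),"rv",rv)
    for o in out: print(o)
E
python3 -c "
from h import *
plan([(541,172,110),(541,172,18)],90)"
```

```text
3.55 [541.5 170.1 172.3] yaw [9.19e+01 4.00e-02 1.17e+00] F [ 0.2 -0.4 -0.1] j [0.29 0.36 0.02 1.22 0.02 1.83] rv [-0.02 -1.17  1.9 ]
[0.6, -0.4, 62.3]
[-1.3, -0.4, 154.3]
```

>>> servo_tool --targets '[[[0,-0.4,50,0,-1.17,3.9],[-0.6,-0.4,80,0,-1.17,3.9],[-1,-0.4,120,0,-1.17,3.9],[-1.3,-0.4,145,0,-1.17,3.9],[-1.3,-0.4,154,0,-1.17,3.9],[-1.3,-0.4,154,0,-1.17,3.9],[-1.3,-0.4,154,0,-1.17,3.9]]]'

```text
clock: 4.25
ee_pos: [541.9, 172.7, 19.4]
orientation: [0.0, 0.72, 0.694, 0.0]
ft_force: [0.3, 0.1, -0.2]
opening: 85.5
grasp_force: 0.0
```

>>> servo_tool --targets '[[[0,0,0,0,0,0],[0,0,0,0,0,0],[0,0,0,0,0,0],[0,0,0,0,0,0],[0,0,0,0,0,0],[0,0,0,0,0,0],[0,0,0,0,0,0],[0,0,0,0,0,0]]]' --fingers 0 --force 40

```text
clock: 5.05
ee_pos: [541.3, 172.7, 18.7]
orientation: [-0.0, 0.719, 0.695, -0.0]
ft_force: [-1.9, -1.2, 9.0]
opening: 31.9
grasp_force: 39.4
```

>>> servo_tool --targets '[[[0,0,-30,0,0,0],[0,0,-60,0,0,0],[0,0,-75,0,0,0],[0,0,-75,0,0,0],[0,0,-75,0,0,0]]]'

```text
clock: 5.55
ee_pos: [541.0, 172.5, 92.6]
orientation: [-0.0, 0.719, 0.695, -0.0]
ft_force: [-0.4, -0.0, -2.0]
opening: 31.9
grasp_force: 40.2
```

Run:
```python
from h import *
plan([(491,31,110)],88)
s=manip.get_state(); out=[]
for n,c in (("wrist",None),("side",None)):
    im,d=vision.capture(n); cal=vision.calibration(n)
    r=finder.cut_out("dropper",n)[:1]; p=finder.pinpoint("dropper",n)[:2]
    for x in p: print(n,x,atz(cal,x["at"],s["ee_pos"][2]-18.7).round(1))
    if r: print(r[0]["score"],r[0]["at"])
    at=r[0]["at"] if r else (320,240)
    P=cloud(cal,d)
    if r:
        Q=P[r[0]["mask"]];Q=Q[~np.isnan(Q[:,0])];print(np.percentile(Q,[3,50,97],axis=0).round(1))
    x0=int(np.clip(at[0]-100,0,440));y0=int(np.clip(at[1]-100,0,280)); out.append(cv2.resize(im[y0:y0+200,x0:x0+200,::-1],(400,400)))
cv2.imwrite("pics/g.png",np.hstack(out))
```

```text
5.55 [541.  172.5  92.6] yaw [ 8.798e+01  6.000e-02 -0.000e+00] F [-0.4 -0.  -2. ] j [ 0.31  0.41 -0.11  1.04  0.    1.91] rv [-0.06  0.   -0.02]
[-143.2, -45.0, -17.3]
wrist {'at': [312.5, 298.9], 'score': 0.64} [539.  169.9  73.9]
0.74 [315.0, 358.5]
[[526.7 174.   84.2]
 [540.8 182.  135.6]
 [554.4 187.4 158.5]]
side {'at': [269.3, 218.9], 'score': 0.64} [671.2  20.2  73.9]
side {'at': [291.4, 201.5], 'score': 0.2} [627.7 -75.2  73.9]
0.58 [327.3, 234.5]
[[527.  173.1  79.4]
 [541.6 182.8 119.3]
 [555.2 187.7 157.9]]
```

View pics/g.png

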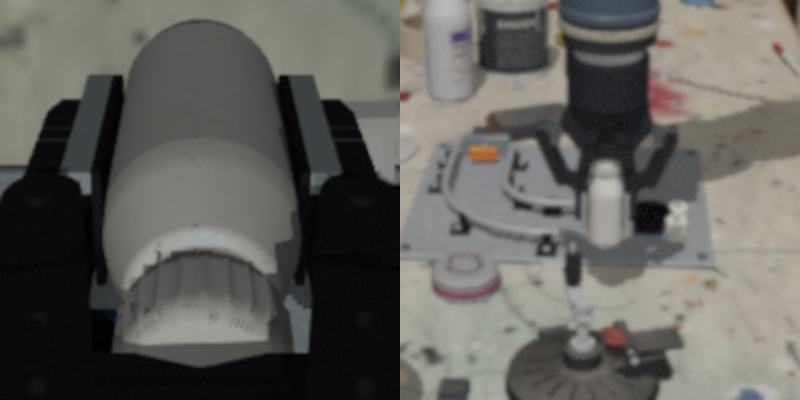

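>>> servo_tool --targets '[[[-40,-13,0,0,0,0],[-85,-27,0,0,0,0],[-120,-38,10,0,0,0],[-142,-45,28,0,0,0],[-142,-45,28,0,0,0],[-142,-45,28,0,0,0]]]'

```text
clock: 6.45
ee_pos: [491.0, 32.0, 65.0]
orientation: [-0.001, 0.72, 0.694, -0.001]
ft_force: [0.2, 0.6, 0.0]
opening: 31.8
grasp_force: 40.2
```

Run:
```python
from h import *
plan([(491,32,50)],88)
im,d=vision.capture("wrist"); cal=vision.calibration("wrist"); P=cloud(cal,d)
S=P.reshape(-1,3);S=S[~np.isnan(S[:,0])]
m=(S[:,2]>28)&(S[:,2]<35)&(np.hypot(S[:,0]-491,S[:,1]-31)<60)
Q=S[m]; print(len(Q),np.percentile(Q,[1,50,99],axis=0).round(1)); print(cv2.minAreaRect(Q[:,:2].astype(np.float32)))
for x in finder.pinpoint("carrier","wrist")[:2]: print(x,atz(cal,x["at"],8).round(1))
cv2.imwrite("pics/c.png",im[:,:,::-1])
```

```text
6.45 [491.  32.  65.] yaw [8.793e+01 9.000e-02 1.000e-02] F [0.2 0.6 0. ] j [ 0.06  0.3  -0.36  0.91  0.    1.67] rv [-0.09 -0.   -0.07]
[-0.0, 0.1, 15.0]
5163 [[447.1  14.9  28.4]
 [471.6  44.5  31.4]
 [529.5  59.5  34.4]]
((488.59161376953125, 31.699966430664062), (52.395320892333984, 83.87171173095703), 84.29181671142578)
{'at': [312.7, 267.7], 'score': 0.72} [489.7  29.1   8. ]
```

View pics/c.png

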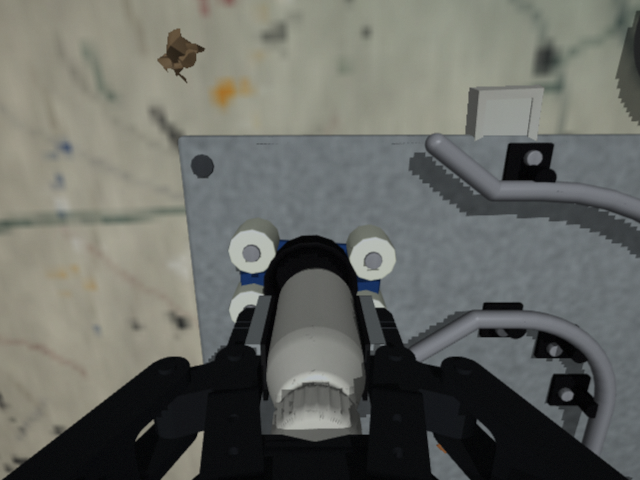

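>>> servo_tool --targets '[[[0,-1,6,0,0,0],[0,-1,12,0,0,0],[0,-1,15,0,0,0],[0,-1,18,0,0,0],[0,-1,20,0,0,0]]]'

```text
clock: 7.05
ee_pos: [490.1, 32.3, 44.8]
orientation: [-0.0, 0.719, 0.695, -0.0]
ft_force: [-0.4, -0.6, -0.3]
opening: 31.8
grasp_force: 40.2
```

>>> servo_tool --targets '[[[0,0,3,0,0,0],[0,0,6,0,0,0],[0,0,8.5,0,0,0],[0,0,9.3,0,0,0],[0,0,9.3,0,0,0]]]'

```text
clock: 7.55
ee_pos: [490.0, 32.2, 35.7]
orientation: [-0.0, 0.719, 0.695, -0.0]
ft_force: [0.1, -1.4, -1.8]
opening: 31.8
grasp_force: 40.2
```

>>> servo_tool --targets '[[[1.5,3,0,0,0,0],[3,6,0,0,0,0],[4.5,9,0,0,0,0],[6,12,0,0,0,0],[7.5,15,0,0,0,0],[9,18,0,0,0,0],[10.5,21,0,0,0,0],[11.5,24,0,0,0,0],[12.5,27,0,0,0,0],[12.5,30,0,0,0,0],[12.5,33,0,0,0,0],[12.5,36,0,0,0,0]]]'

```text
clock: 8.75
ee_pos: [526.8, 43.5, 35.8]
orientation: [-0.0, 0.719, 0.695, -0.0]
ft_force: [-2.1, 0.6, -0.5]
opening: 31.7
grasp_force: 40.3
```

```bash
cat > w.py <<'E'
from h import *
s=manip.get_state(); print(s["ee_pos"].round(1),s["ft_force"].round(1))
for n in ("wrist",):
    im,d=vision.capture(n); cal=vision.calibration(n); P=cloud(cal,d)
    S=P.reshape(-1,3);S=S[~np.isnan(S[:,0])]; np.save("cl.npy",S)
    cv2.imwrite("pics/m.png",im[:,:,::-1])
E
python3 w.py
```

```text
[526.8  43.5  35.8] [-2.1  0.6 -0.5]
```

View pics/m.png

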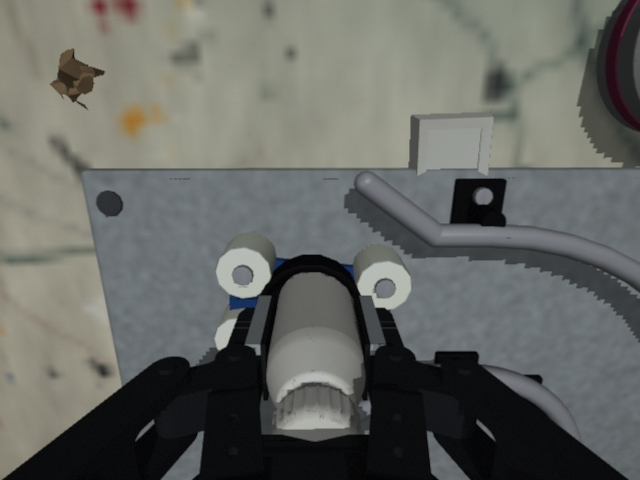

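Run:
```python
import numpy as np
S=np.load("cl.npy"); org=np.array([585.4,-47.4]);t=np.radians(-2.05);R=np.array([[np.cos(t),-np.sin(t)],[np.sin(t),np.cos(t)]])
Q=S[(S[:,2]>28)&(S[:,2]<34)]; L=(Q[:,:2]-org)@R
def sel(a,b,c,d): return L[(L[:,0]>a)&(L[:,0]<b)&(L[:,1]>c)&(L[:,1]<d)]
for a in (-8,-3,2,7): 
    p=sel(a,a+5,100,150); print("outer",a,np.percentile(p[:,1],[2,50,98]).round(1))
for a,b in ((-110,-75),(-48,-10)):
    p=sel(a,b,88,119); print("roller",len(p),np.percentile(p,[1,50,99],axis=0).round(1))
print("TCP", (np.array([526.8,43.5])-org)@R)
```

```text
outer -8 [116.6 121.6 125.3]
outer -3 [116.7 121.6 125.2]
outer 2 [116.7 122.  127.9]
outer 7 [116.5 122.5 131.2]
roller 2514 [[-102.8   94.4]
 [ -90.6  105.6]
 [ -75.7  116.6]]
roller 2225 [[-47.4  89.5]
 [-32.8 101.2]
 [-12.3 118.3]]
TCP [-61.81413539  88.74560646]
```

>>> servo_tool --targets '[[[-0.3,3,0,0,0,0],[-0.3,6,0,0,0,0],[-0.3,9,0,0,0,0],[-0.3,12,0,0,0,0],[-0.3,15,0,0,0,0],[-0.3,18,0,0,0,0],[-0.3,21,0,0,0,0],[-0.3,23,0,0,0,0]]]'

```text
clock: 9.6
ee_pos: [549.6, 42.6, 35.7]
orientation: [-0.001, 0.719, 0.695, -0.0]
ft_force: [-3.0, 2.9, -1.2]
opening: 31.9
grasp_force: 40.2
```

>>> servo_tool --targets '[[[0,2.5,0,0,0,0],[0,5,0,0,0,0],[0,7.5,0,0,0,0],[0,10,0,0,0,0]]]'

```text
clock: 10.0
ee_pos: [559.8, 42.0, 35.8]
orientation: [-0.0, 0.719, 0.695, -0.0]
ft_force: [-2.5, 1.1, -1.1]
opening: 31.7
grasp_force: 40.2
```

```bash
cat > path.py <<'E'
import numpy as np,sys
def cl(s): # centreline drawn, s=0 at bend start
    if s<0: return np.array([12.5+s,77.5])
    a=s/95
    if a<np.pi/2: return np.array([12.5+95*np.sin(a),-17.5+95*np.cos(a)])
    return np.array([107.5,-17.5-(s-95*np.pi/2)])
def center(s):
    d=60
    for _ in range(20): d+=60-np.linalg.norm(cl(s-d/2)-cl(s+d/2))
    return (cl(s-d/2)+cl(s+d/2))/2
if __name__=="__main__":
    from h import manip
    ox,oy,step,n=map(float,sys.argv[1:5])   # TCP = center + (ox,oy)
    org=np.array([585.4,-47.4]);t=np.radians(-2.05);R=np.array([[np.cos(t),-np.sin(t)],[np.sin(t),np.cos(t)]])
    s=manip.get_state(); p=(s["ee_pos"][:2]-org)@R
    ss=np.arange(-60,200,.25); C=np.array([center(x) for x in ss])+[ox,oy]
    i=np.argmin(np.hypot(*(C-p).T)); print("p",p.round(2),"s",ss[i],"err",(p-C[i]).round(2),"z",s["ee_pos"][2].round(1),"F plate",(R.T@s["ft_force"][:2]).round(1))
    print([[round(float(q[1]),1),round(float(q[0]),1),0,0,0,0] for q in (np.array([center(ss[i]+step*(k+1)) for k in range(int(n))])+[ox,oy]-p)])
E
python3 path.py 0.5 10.6 3 12
```

```text
p [-28.82  88.43] s -41.75 err [-0.07  0.33] z 35.8 F plate [-2.5  1. ]
[[-0.3, 3.1, 0, 0, 0, 0], [-0.3, 6.1, 0, 0, 0, 0], [-0.3, 9.1, 0, 0, 0, 0], [-0.3, 12.1, 0, 0, 0, 0], [-0.4, 15.1, 0, 0, 0, 0], [-0.4, 18.1, 0, 0, 0, 0], [-0.6, 21.1, 0, 0, 0, 0], [-0.7, 24.1, 0, 0, 0, 0], [-0.9, 27.0, 0, 0, 0, 0], [-1.2, 30.0, 0, 0, 0, 0], [-1.5, 33.0, 0, 0, 0, 0], [-1.9, 35.9, 0, 0, 0, 0]]
```

>>> servo_tool --targets '[[[0,3,0,0,0,0],[0,6,0,0,0,0],[0,9,0,0,0,0],[0,12,0,0,0,0],[0,15,0,0,0,0]]]'

```text
clock: 10.5
ee_pos: [574.7, 41.5, 35.8]
orientation: [-0.0, 0.719, 0.695, -0.0]
ft_force: [-1.8, 0.6, -1.4]
opening: 31.9
grasp_force: 40.2
```

>>> servo_tool --targets '[[[-0.1,3,0,0,0,0],[-0.3,6,0,0,0,0],[-0.5,9,0,0,0,0],[-0.7,12,0,0,0,0]]]'

```text
clock: 10.9
ee_pos: [586.7, 40.3, 35.8]
orientation: [-0.0, 0.719, 0.695, -0.0]
ft_force: [-1.7, -0.2, -0.3]
opening: 32.1
grasp_force: 40.2
```

```bash
python3 path.py 0.5 10.6 3 12
```

```text
p [-1.81 87.7 ] s -14.75 err [-0.02  0.21] z 35.8 F plate [-1.7 -0.3]
[[-0.5, 3.0, 0, 0, 0, 0], [-0.8, 6.0, 0, 0, 0, 0], [-1.2, 8.9, 0, 0, 0, 0], [-1.6, 11.9, 0, 0, 0, 0], [-2.0, 14.8, 0, 0, 0, 0], [-2.5, 17.7, 0, 0, 0, 0], [-3.1, 20.6, 0, 0, 0, 0], [-3.7, 23.5, 0, 0, 0, 0], [-4.3, 26.4, 0, 0, 0, 0], [-5.0, 29.2, 0, 0, 0, 0], [-5.7, 32.0, 0, 0, 0, 0], [-6.5, 34.8, 0, 0, 0, 0]]
```

>>> servo_tool --targets '[[[-0.4,3,0,0,0,0],[-0.7,6,0,0,0,0],[-1.1,8.9,0,0,0,0],[-1.5,11.9,0,0,0,0],[-2,14.8,0,0,0,0]]]'

```text
clock: 11.4
ee_pos: [601.4, 37.8, 35.7]
orientation: [-0.0, 0.719, 0.695, -0.0]
ft_force: [-1.4, 0.1, -1.5]
opening: 32.2
grasp_force: 40.2
```

>>> servo_tool --targets '[[[-0.6,2.9,0,0,0,0],[-1.2,5.8,0,0,0,0],[-1.8,8.7,0,0,0,0],[-2.4,11.6,0,0,0,0]]]'

```text
clock: 11.8
ee_pos: [613.0, 35.0, 35.7]
orientation: [-0.0, 0.719, 0.695, -0.0]
ft_force: [-2.1, 0.0, -0.2]
opening: 31.4
grasp_force: 40.2
```

```bash
python3 path.py 0.5 10.6 3 12
```

```text
p [24.59 83.34] s 12.25 err [ 0.04 -0.07] z 35.7 F plate [-2.  -0.1]
[[-0.6, 2.8, 0, 0, 0, 0], [-1.3, 5.6, 0, 0, 0, 0], [-2.1, 8.4, 0, 0, 0, 0], [-2.9, 11.2, 0, 0, 0, 0], [-3.8, 13.9, 0, 0, 0, 0], [-4.6, 16.6, 0, 0, 0, 0], [-5.6, 19.3, 0, 0, 0, 0], [-6.6, 22.0, 0, 0, 0, 0], [-7.7, 24.6, 0, 0, 0, 0], [-8.9, 27.2, 0, 0, 0, 0], [-10.1, 29.7, 0, 0, 0, 0], [-11.5, 32.3, 0, 0, 0, 0]]
```

>>> servo_tool --targets '[[[-0.6,2.8,0,0,0,0],[-1.3,5.6,0,0,0,0],[-2.1,8.4,0,0,0,0],[-2.9,11.2,0,0,0,0],[-3.8,13.9,0,0,0,0],[-4.6,16.6,0,0,0,0]]]'

```text
clock: 12.4
ee_pos: [629.0, 29.7, 35.5]
orientation: [-0.001, 0.719, 0.695, -0.001]
ft_force: [-6.5, -1.2, -0.0]
opening: 32.1
grasp_force: 40.3
```

>>> servo_tool --targets '[[[-1,2.7,0,0,0,0],[-2,5.4,0,0,0,0],[-3.1,8,0,0,0,0],[-4.3,10.6,0,0,0,0],[-5.5,13.1,0,0,0,0],[-6.9,15.7,0,0,0,0]]]'

```text
clock: 13.0
ee_pos: [644.0, 22.3, 35.3]
orientation: [-0.001, 0.719, 0.695, -0.001]
ft_force: [-6.2, -0.7, -0.8]
opening: 31.7
grasp_force: 40.2
```

```bash
python3 path.py 0.5 10.6 3 15
```

```text
p [56.12 71.75] s 47.75 err [-0.31 -0.34] z 35.3 F plate [-6.2 -0.9]
[[-1.1, 2.8, 0, 0, 0, 0], [-2.6, 5.2, 0, 0, 0, 0], [-4.1, 7.6, 0, 0, 0, 0], [-5.8, 9.9, 0, 0, 0, 0], [-7.5, 12.2, 0, 0, 0, 0], [-9.3, 14.4, 0, 0, 0, 0], [-11.1, 16.6, 0, 0, 0, 0], [-13.0, 18.7, 0, 0, 0, 0], [-15.0, 20.7, 0, 0, 0, 0], [-17.1, 22.7, 0, 0, 0, 0], [-19.2, 24.6, 0, 0, 0, 0], [-21.3, 26.4, 0, 0, 0, 0], [-23.6, 28.2, 0, 0, 0, 0], [-25.8, 29.9, 0, 0, 0, 0], [-28.2, 31.6, 0, 0, 0, 0]]
```

>>> servo_tool --targets '[[[-1.9,2,0,0,0,0],[-3.4,4.4,0,0,0,0],[-4.9,6.6,0,0,0,0],[-6.5,8.9,0,0,0,0]]]'

```text
clock: 13.4
ee_pos: [652.7, 15.7, 35.3]
orientation: [-0.001, 0.719, 0.695, -0.001]
ft_force: [-5.6, 1.8, -0.3]
opening: 31.8
grasp_force: 40.3
```

```bash
python3 path.py -0.5 10 3 15
```

```text
p [64.99 65.46] s 59.75 err [-0.04  0.07] z 35.3 F plate [-5.6  1.6]
[[-1.8, 2.3, 0, 0, 0, 0], [-3.6, 4.5, 0, 0, 0, 0], [-5.4, 6.7, 0, 0, 0, 0], [-7.3, 8.8, 0, 0, 0, 0], [-9.3, 10.8, 0, 0, 0, 0], [-11.4, 12.8, 0, 0, 0, 0], [-13.5, 14.7, 0, 0, 0, 0], [-15.6, 16.6, 0, 0, 0, 0], [-17.9, 18.3, 0, 0, 0, 0], [-20.1, 20.1, 0, 0, 0, 0], [-22.5, 21.7, 0, 0, 0, 0], [-24.9, 23.2, 0, 0, 0, 0], [-27.3, 24.7, 0, 0, 0, 0], [-29.8, 26.1, 0, 0, 0, 0], [-32.3, 27.4, 0, 0, 0, 0]]
```

>>> servo_tool --targets '[[[-2,2,0,0,0,0],[-4,4.2,0,0,0,0],[-5.9,6.3,0,0,0,0],[-7.8,8.4,0,0,0,0],[-9.8,10.4,0,0,0,0]]]'

```text
clock: 13.9
ee_pos: [663.6, 5.4, 35.7]
orientation: [-0.0, 0.719, 0.695, -0.0]
ft_force: [-3.4, 1.1, -2.1]
opening: 32.1
grasp_force: 40.2
```

```bash
python3 path.py -0.9 9.5 3 15
```

```text
p [76.24 55.53] s 75.5 err [0.3  0.39] z 35.7 F plate [-3.5  1. ]
[[-2.5, 1.7, 0, 0, 0, 0], [-4.6, 3.6, 0, 0, 0, 0], [-6.8, 5.4, 0, 0, 0, 0], [-9.0, 7.1, 0, 0, 0, 0], [-11.3, 8.8, 0, 0, 0, 0], [-13.6, 10.4, 0, 0, 0, 0], [-16.0, 12.0, 0, 0, 0, 0], [-18.5, 13.4, 0, 0, 0, 0], [-21.0, 14.8, 0, 0, 0, 0], [-23.5, 16.1, 0, 0, 0, 0], [-26.1, 17.3, 0, 0, 0, 0], [-28.7, 18.5, 0, 0, 0, 0], [-31.3, 19.5, 0, 0, 0, 0], [-34.0, 20.5, 0, 0, 0, 0], [-36.7, 21.4, 0, 0, 0, 0]]
```

>>> servo_tool --targets '[[[-2.4,1.7,0,0,0,0],[-4.6,3.6,0,0,0,0],[-6.8,5.4,0,0,0,0],[-9,7.1,0,0,0,0],[-11.3,8.8,0,0,0,0],[-13.6,10.4,0,0,0,0]]]'

```text
clock: 14.5
ee_pos: [673.4, -8.6, 35.7]
orientation: [-0.0, 0.719, 0.695, -0.0]
ft_force: [-3.1, 2.2, -0.7]
opening: 31.9
grasp_force: 40.3
```

```bash
python3 path.py -0.9 9.5 3 15
```

```text
p [86.51 41.92] s 93.5 err [-0.16  0.02] z 35.7 F plate [-3.2  2.1]
[[-2.4, 1.7, 0, 0, 0, 0], [-4.9, 3.2, 0, 0, 0, 0], [-7.3, 4.5, 0, 0, 0, 0], [-9.9, 5.8, 0, 0, 0, 0], [-12.4, 7.1, 0, 0, 0, 0], [-15.1, 8.2, 0, 0, 0, 0], [-17.7, 9.3, 0, 0, 0, 0], [-20.4, 10.2, 0, 0, 0, 0], [-23.1, 11.1, 0, 0, 0, 0], [-25.8, 12.0, 0, 0, 0, 0], [-28.6, 12.8, 0, 0, 0, 0], [-31.3, 13.6, 0, 0, 0, 0], [-34.1, 14.4, 0, 0, 0, 0], [-37.0, 15.1, 0, 0, 0, 0], [-39.8, 15.7, 0, 0, 0, 0]]
```

>>> servo_tool --targets '[[[-2.4,1.5,0,0,0,0],[-4.9,3,0,0,0,0],[-7.3,4.4,0,0,0,0],[-9.9,5.7,0,0,0,0],[-12.4,7,0,0,0,0],[-15.1,8.1,0,0,0,0]]]'

```text
clock: 15.1
ee_pos: [680.9, -24.1, 35.6]
orientation: [-0.0, 0.719, 0.695, -0.0]
ft_force: [-0.9, 2.5, -0.9]
opening: 31.9
grasp_force: 40.3
```

>>> servo_tool --targets '[[[-2.6,1.1,0,0,0,0],[-5.3,2,0,0,0,0],[-8,2.9,0,0,0,0],[-10.7,3.8,0,0,0,0]]]'

```text
clock: 15.5
ee_pos: [684.3, -34.9, 35.7]
orientation: [-0.0, 0.719, 0.695, -0.0]
ft_force: [-1.7, 3.6, -1.3]
opening: 32.2
grasp_force: 40.4
```

```bash
python3 path.py -0.9 9.5 3 15
```

```text
p [98.37 16.02] s 123.5 err [-0.15 -0.1 ] z 35.7 F plate [-1.8  3.5]
[[-2.7, 1.0, 0, 0, 0, 0], [-5.4, 1.8, 0, 0, 0, 0], [-8.2, 2.5, 0, 0, 0, 0], [-11.1, 3.2, 0, 0, 0, 0], [-13.9, 3.9, 0, 0, 0, 0], [-16.8, 4.5, 0, 0, 0, 0], [-19.7, 5.1, 0, 0, 0, 0], [-22.6, 5.6, 0, 0, 0, 0], [-25.5, 6.1, 0, 0, 0, 0], [-28.5, 6.5, 0, 0, 0, 0], [-31.4, 6.9, 0, 0, 0, 0], [-34.4, 7.2, 0, 0, 0, 0], [-37.3, 7.5, 0, 0, 0, 0], [-40.3, 7.7, 0, 0, 0, 0], [-43.3, 7.9, 0, 0, 0, 0]]
```

>>> servo_tool --targets '[[[-2.7,1,0,0,0,0],[-5.4,1.8,0,0,0,0],[-8.2,2.5,0,0,0,0],[-11.1,3.2,0,0,0,0],[-13.9,3.9,0,0,0,0]]]'

```text
clock: 16.0
ee_pos: [687.5, -49.0, 35.5]
orientation: [-0.0, 0.719, 0.695, -0.0]
ft_force: [-2.8, 2.9, -0.5]
opening: 32.0
grasp_force: 40.3
```

>>> servo_tool --targets '[[[-2.9,0.6,0,0,0,0],[-5.8,1.2,0,0,0,0],[-8.7,1.7,0,0,0,0],[-11.6,2.2,0,0,0,0]]]'

```text
clock: 16.4
ee_pos: [689.5, -60.7, 35.7]
orientation: [-0.0, 0.719, 0.695, -0.0]
ft_force: [-1.9, 2.1, -0.4]
opening: 32.0
grasp_force: 40.3
```

```bash
python3 path.py -0.9 9.5 3 12
```

```text
p [104.51  -9.61] s 150.5 err [ 0.09 -0.11] z 35.7 F plate [-1.9  2. ]
[[-2.8, 0.3, 0, 0, 0, 0], [-5.8, 0.7, 0, 0, 0, 0], [-8.7, 1.1, 0, 0, 0, 0], [-11.7, 1.4, 0, 0, 0, 0], [-14.7, 1.6, 0, 0, 0, 0], [-17.7, 1.8, 0, 0, 0, 0], [-20.7, 1.9, 0, 0, 0, 0], [-23.7, 2.0, 0, 0, 0, 0], [-26.7, 2.1, 0, 0, 0, 0], [-29.7, 2.1, 0, 0, 0, 0], [-32.7, 2.1, 0, 0, 0, 0], [-35.7, 2.1, 0, 0, 0, 0]]
```

>>> servo_tool --targets '[[[-2.8,0.3,0,0,0,0],[-5.8,0.6,0,0,0,0],[-8.7,0.9,0,0,0,0],[-11.7,1.2,0,0,0,0],[-14.7,1.5,0,0,0,0]]]'

```text
clock: 16.9
ee_pos: [690.4, -75.4, 35.7]
orientation: [-0.0, 0.719, 0.695, -0.0]
ft_force: [-1.0, 2.3, 0.3]
opening: 31.9
grasp_force: 40.3
```

>>> servo_tool --targets '[[[-3,0.2,0,0,0,0],[-6,0.3,0,0,0,0],[-9,0.4,0,0,0,0]]]'

```text
clock: 17.2
ee_pos: [690.5, -84.4, 35.7]
orientation: [-0.0, 0.719, 0.695, -0.0]
ft_force: [-1.3, 1.2, -0.5]
opening: 31.9
grasp_force: 40.3
```

```bash
python3 path.py -0.9 9.5 2 8
```

```text
p [106.33 -33.21] s 174.5 err [-0.21  0.06] z 35.7 F plate [-1.4  1.2]
[[-2.1, 0.3, 0, 0, 0, 0], [-4.1, 0.3, 0, 0, 0, 0], [-6.1, 0.3, 0, 0, 0, 0], [-8.1, 0.3, 0, 0, 0, 0], [-10.1, 0.3, 0, 0, 0, 0], [-12.1, 0.3, 0, 0, 0, 0], [-14.1, 0.3, 0, 0, 0, 0], [-16.1, 0.3, 0, 0, 0, 0]]
```

>>> servo_tool --targets '[[[-2,0,0,0,0,0],[-4,0,0,0,0,0],[-6,0,0,0,0,0],[-8,0,0,0,0,0]]]'

```text
clock: 17.6
ee_pos: [690.3, -91.8, 35.7]
orientation: [-0.001, 0.719, 0.695, -0.0]
ft_force: [-1.2, 5.1, 0.6]
opening: 31.7
grasp_force: 40.5
```

>>> servo_tool --targets '[[[-1,0,0,0,0,0],[-2,0,0,0,0,0],[-3,0,0,0,0,0],[-4,0,0,0,0,0]]]'

```text
clock: 18.0
ee_pos: [690.1, -95.9, 35.7]
orientation: [-0.0, 0.719, 0.695, -0.0]
ft_force: [0.0, 4.7, 0.5]
opening: 32.2
grasp_force: 40.4
```

>>> servo_tool --targets '[[[-1,0,0,0,0,0],[-2,0,0,0,0,0]]]'

```text
clock: 18.2
ee_pos: [690.0, -97.8, 35.7]
orientation: [-0.0, 0.719, 0.695, -0.0]
ft_force: [-0.1, 4.7, 0.5]
opening: 31.9
grasp_force: 40.4
```

>>> servo_tool --targets '[[[-0.7,0,0,0,0,0],[-1.4,0,0,0,0,0]]]'

```text
clock: 18.4
ee_pos: [690.0, -99.3, 35.7]
orientation: [-0.0, 0.719, 0.695, -0.0]
ft_force: [-1.1, 4.9, 0.9]
opening: 31.5
grasp_force: 40.4
```

>>> servo_tool --targets '[[[-0.7,0,0,0,0,0],[-1.4,0,0,0,0,0]]]'

```text
clock: 18.6
ee_pos: [689.9, -100.7, 35.7]
orientation: [-0.0, 0.719, 0.695, -0.0]
ft_force: [0.1, 6.4, 0.0]
opening: 31.7
grasp_force: 40.5
```

>>> servo_tool --targets '[[[-0.5,0,0,0,0,0],[-1,0,0,0,0,0]]]'

```text
clock: 18.8
ee_pos: [690.0, -101.3, 35.7]
orientation: [-0.001, 0.719, 0.695, 0.0]
ft_force: [-0.2, 7.9, 0.3]
opening: 32.3
grasp_force: 40.6
```

>>> servo_tool --targets '[[[-0.4,0,0,0,0,0],[-0.4,0,0,0,0,0]]]'

```text
clock: 19.0
ee_pos: [689.9, -101.5, 35.7]
orientation: [-0.001, 0.719, 0.695, 0.0]
ft_force: [-0.8, 7.9, 1.0]
opening: 32.2
grasp_force: 40.6
```

>>> servo_tool --targets '[[[0.4,0,0,0,0,0],[0.9,0,0,0,0,0],[0.9,0,0,0,0,0]]]'

```text
clock: 19.3
ee_pos: [689.9, -101.2, 35.7]
orientation: [-0.0, 0.719, 0.695, -0.0]
ft_force: [-0.2, 6.5, -0.5]
opening: 31.9
grasp_force: 40.5
```

>>> servo_tool --targets '[[[0,0,0,0,0,0],[0,0,0,0,0,0],[0,0,0,0,0,0],[0,0,0,0,0,0],[0,0,0,0,0,0],[0,0,0,0,0,0]]]' --fingers 0.75

```text
clock: 19.9
ee_pos: [689.8, -101.5, 35.6]
orientation: [-0.0, 0.719, 0.695, -0.0]
ft_force: [-0.3, -0.2, 0.0]
opening: 64.2
grasp_force: 0.0
```

>>> servo_tool --targets '[[[0,0,-10,0,0,0],[0,0,-30,0,0,0],[0,0,-60,0,0,0],[0,0,-100,0,0,0],[30,-40,-140,0,0,0],[10,-90,-160,0,0,0],[0,-140,-170,0,0,0],[0,-160,-170,0,0,0],[0,-160,-170,0,0,0],[0,-160,-170,0,0,0]]]'

```text
clock: 20.9
ee_pos: [530.1, -96.0, 207.2]
orientation: [0.0, 0.72, 0.694, 0.0]
ft_force: [1.0, -0.7, -0.8]
opening: 64.2
grasp_force: 0.0
```

Run:
```python
from h import *
s=manip.get_state();print(s["clock"],s["ee_pos"].round(0))
o=[]
for n,c in (("side",(276,205)),("top",(390,200))):
    im,d=vision.capture(n); x,y=c; o.append(cv2.resize(im[y-50:y+50,x-50:x+50,::-1],(400,400),interpolation=cv2.INTER_CUBIC))
    cal=vision.calibration(n); p=finder.pinpoint("dropper",n)[:1]
    for r in p: print(n,r,atz(cal,r["at"],16).round(1))
    P=cloud(cal,d).reshape(-1,3);Q=P[(P[:,2]>90)&(P[:,2]<110)&(abs(P[:,0]-690)<40)&(abs(P[:,1]+103)<40)]
    if len(Q):print(n,Q.min(0).round(1),Q.max(0).round(1))
cv2.imwrite("pics/e.png",np.hstack(o))
```

```text
20.9 [530. -96. 207.]
side {'at': [264.1, 219.3], 'score': 0.81} [696.3 -96.5  16. ]
side [ 679.2 -115.4   90.3] [703.6 -86.7 102.2]
top {'at': [260.6, 215.7], 'score': 0.68} [673.7 137.3  16. ]
```

View pics/e.png

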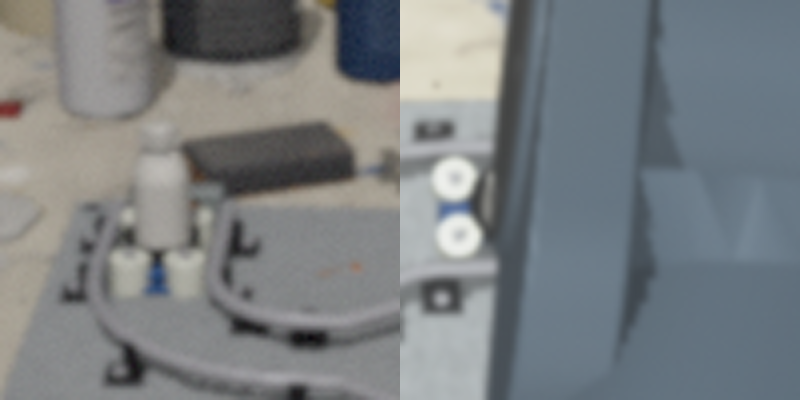

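>>> servo_tool --targets '[[[-91,80,0,0,0,0],[-91,80,0,0,0,0],[-91,80,0,0,0,0],[-91,80,0,0,0,0],[-91,80,0,0,0,0]]]'

```text
clock: 21.6
ee_pos: [607.1, -189.5, 204.7]
orientation: [-0.001, 0.719, 0.695, -0.001]
ft_force: [-0.7, 0.3, 0.1]
opening: 64.4
grasp_force: 0.0
```

Run:
```python
from h import *
s=manip.get_state();print(s["clock"],s["ee_pos"].round(0))
im,d=vision.capture("wrist"); cal=vision.calibration("wrist"); P=cloud(cal,d)
hsv=cv2.cvtColor(im,cv2.COLOR_RGB2HSV); m=(hsv[:,:,0]>4)&(hsv[:,:,0]<20)&(hsv[:,:,1]>150)&(hsv[:,:,2]>90)
Q=P[m]; Q=Q[~np.isnan(Q[:,0])]; Q=Q[(Q[:,2]>10)&(abs(Q[:,0]-690)<60)&(abs(Q[:,1]+140)<60)]
org=np.array([585.4,-47.4]);t=np.radians(-2.05);R=np.array([[np.cos(t),-np.sin(t)],[np.sin(t),np.cos(t)]])
L=(Q[:,:2]-org)@R; print(len(Q),L.min(0),L.max(0),Q[:,2].min(),Q[:,2].max())
A=P.reshape(-1,3);A=A[(A[:,2]>28)&(A[:,2]<60)];a=(A[:,:2]-org)@R
k=(abs(a[:,0]-107)<45)&(a[:,1]<-40)&(a[:,1]>-150)
print(np.c_[np.histogram(a[k,1],bins=np.arange(-150,-40,4))[1][:-1],np.histogram(a[k,1],bins=np.arange(-150,-40,4))[0]].astype(int).tolist())
cv2.imwrite("pics/f.png",im[:,:,::-1])
z=np.load("t0.npz")
```

```text
21.6 [ 607. -189.  205.]
311 [ 89.05112165 -97.3704208 ] [122.18731888 -90.64505123] 29.31502722119098 32.98847692074435
[[-150, 0], [-146, 0], [-142, 0], [-138, 0], [-134, 0], [-130, 0], [-126, 1], [-122, 234], [-118, 349], [-114, 365], [-110, 392], [-106, 248], [-102, 112], [-98, 288], [-94, 317], [-90, 265], [-86, 383], [-82, 432], [-78, 448], [-74, 432], [-70, 372], [-66, 217], [-62, 191], [-58, 188], [-54, 147], [-50, 160], [-46, 146]]
```

View pics/f.png

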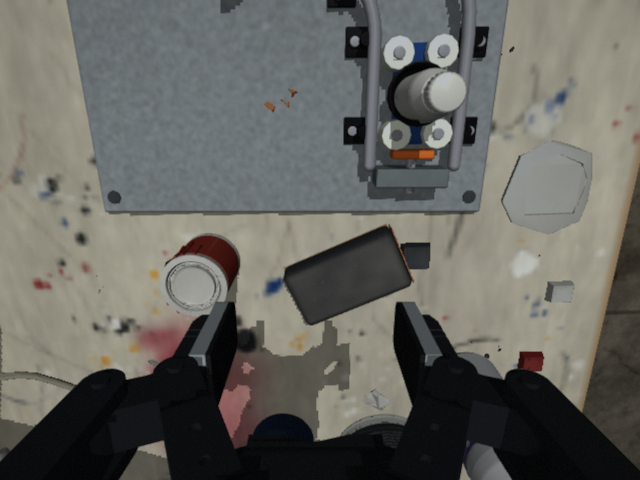

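Run:
```python
from h import *
org=np.array([585.4,-47.4]);t=np.radians(-2.05);R=np.array([[np.cos(t),-np.sin(t)],[np.sin(t),np.cos(t)]])
cap=lambda n:vision.capture(n)[0]
for n,f in (("top","pics/top0.png"),("side","pics/side0.png"),("top",None)):
    im=cv2.imread(f) if f else cap(n)[:,:,::-1].copy(); cal=vision.calibration(n)
    hsv=cv2.cvtColor(im,cv2.COLOR_BGR2HSV); m=(hsv[:,:,0]>4)&(hsv[:,:,0]<20)&(hsv[:,:,1]>120)&(hsv[:,:,2]>90)
    v,u=np.nonzero(m); P=np.array([atz(cal,(a,b),30) for a,b in zip(u,v)])
    L=(P[:,:2]-org)@R; k=(abs(L[:,0]-107)<30)&(abs(L[:,1]+85)<35); print(n,f,k.sum(),L[k].min(0) if k.any() else 0,L[k].max(0) if k.any() else 0,L[k].mean(0))
```

```text
top pics/top0.png 36 [ 89.60928553 -87.81503532] [119.72694912 -81.53919606] [104.14094943 -84.47287574]
side pics/side0.png 79 [ 88.85595092 -86.54933409] [122.05204216 -51.29427397] [105.42947718 -67.23265572]
top None 25 [ 91.57589523 -98.01104186] [119.39075289 -93.16430704] [107.49978981 -96.08675598]
```

```bash
python3 -c "
from rig import manip
print(manip.close_job())"
```

```text
the job is handed in; nothing more can be done
None
```

The bottle is standing in the cup. The loaded carrier went round the bend and is home in the dock. I judge the orange tongue to be all the way in: the push force rose at the stop, and the camera put its travel at about 11.6 of 12 mm, good to about 1 mm. The readings, taken between moves, stayed under 8 N, the arm touched neither the tin, the filter nor the sanding block, and I handed the job in at about 22 s on the clock.

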